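Serve the round roll with tongs

ROBOT

A 6-joint arm with a two-finger parallel gripper is mounted at the origin on a cart in front of the work surface, level with it; the furniture and walls round the work are solid. World frame = base frame: x ahead of the robot, y to its left, z up, the work surface at z = 0. Lengths are in m, angles in degrees, forces in N, time in s.
With the tool pointing down it reaches from about 0.3 to 0.75 m from the base axis. Payload 8.5 kg.
Tool frame: the origin (TCP) lies midway between the tips of the shut fingers; the grasp point (between the pads) lies env.tcp_to_grasp behind it (env.tcp_to_grasp is the distance from the TCP to the grasp point, in m); z points along the fingers, y is the line along which they close (so a half turn about z gives the same grasp; the last joint's range is limited). The gripper opens to 85 mm and grips with 20 to 120 N. Pads are 22 mm wide; open, the fingers measure 114 mm over their backs; the gripper's body (76 mm by 85 mm) begins 54 mm behind the grasp point. The pads swing forward as they close: fully open they stand 13 mm farther back than shut.
Start: joints at [58.367, 21.807, 74.336, -0, 83.858, -12.336], TCP at [0.182, 0.519, 0.195] pointing down, gripper open.
Joint ranges: [-178.18, 178.18], [-50.72, 133.34], [12.68, 142.11], [-81.47, 261.47], [9.98, 163.14], [-165.26, 165.26]. Speed limits (degrees/s): [136.94, 136.94, 180, 180, 180, 180].

INTERFACE

Orientations are given as a 3x3 rotation matrix whose columns are the frame's x, y, z axes.
In Python, from rig import observe, optics, job, env gives the robot as it stands. The module is installed in compiled form; this text tells all that it offers.
- The arm moves only by the shell command python3 -m jog 'ROWS' [FORCE]. ROWS is JSON, a list of rows, each a list of 7 numbers: the turn, a rotation vector about the tool's x, y, z in rad, then the shift along the tool's x, y, z in m, then the opening in per cent of the stroke, from 0 (shut) to 100 (fully open). A call has 1 to 10 rows; each row shifts and turns the commanded pose from where the row before left it, along the tool's axes as they then stand; what a row does not reach is not made up. A row lasts 1/8 s, in which the tool goes at most 62.5 mm and 10.7 degrees, less where a joint would pass 70% of its speed; a pose out of reach is approached as far as the arm can. A call is refused whole if a number of a shift passes 0.0625 or a number of a turn 0.188, either way. A call with a gripper value outside its range is refused whole. The fingers move at their own pace and stop on an object; FORCE is the grip in N (left out, the last holds). Time passes only in rows, so rows that do not move let the fingers close. It gives the time, the measured TCP pose, the force, the opening and the grip force at its end, in the units of the state.
- observe(): the state, without advancing time (a new reading comes with each control period).
- optics.get_image(name): name is "scene" or "top" or "wrist"; returns a dict with "pixels" (480x640x3 uint8, red, green, blue), "mtx" (3x3 intrinsics, pixels), "dist_coeffs" ([k1, k2, p1, p2, k3] as OpenCV has them; the pictures are not rectified), "rvec" (rotation vector, rad) and "tvec" (3), from world to camera coordinates, as OpenCV has them. Camera axes: x right, y down, z forward; pixel columns grow to the right and rows downward; lengths in m; the calibration is good to about 2 mm. A picture is of the moment at which its call begins. There is no depth.
- job.close_job(): hands the job in; it is judged then, once.
The state is a dict: "time_s": time; "q": joint angles; "qvel": joint speeds; "joint_efforts": joint torques, N m; "position": TCP position; "tool_rot": TCP orientation; "ft_force": force on the tool from outside, world axes, zero at the start; "wrist_torque": the same for the moment, N m; "grip_width": finger opening in m; "gripper_force": force on a finger pad.
Only numpy, scipy, OpenCV 4.12 (cv2) and the standard library are available. Lean on these libraries where they do the work, as an engineer would, in place of code of your own. Each camera call takes 0.05 s, during which the arm holds its last target. There are 200 camera calls.

TASK

Swing the carrying handle of the wire bread tray over to the back and down until it rests in its catch, so that it is out of the way. Then take the sprung tongs, close them on the one round roll and lift it off the tray, touching no bread with the gripper itself and leaving the two long rolls where they lie. Finish while still holding: the roll in the jaws of the tongs, in the air with its underside at least 10 cm above the worktop, tongs and roll held still and clear of everything else.

Things in the scene. Friction and masses are not known exactly. Their poses are not given: they have to be found in the camera images.
- tray: Bright wire bread tray, 150 mm deep (x), 290 mm wide (y), fixed. Origin on the worktop under its middle; x points to its back (away from the robot, within 0.15 rad), y left, z up. Its floor, on which the rolls lie, is 14.5 mm above the worktop; the front edge is no higher; the sides (from 35 mm behind the front edge) and the back rise to 39 mm.
- handle (a joint): Angle of the tray's handle (rad): 0 straight up, negative leaning to the front (stop -0.5), 1.55 folded back in the wire catch behind the rear rim. Turns about the tray's y axis, 36 mm above the worktop, over the tray's middle. It stays where left from about -0.4 to +0.4 and drops home by itself once past about 0.5; about 1 N at the grip moves it.
- handle_grip (a point): Middle of the handle's round wooden grip, 16 mm thick and 94 mm long along the tray's y, 85 mm from the handle's turning axis. The wire legs (5 mm) are 152 mm either side, outside the tray.
- round_roll: The one round bread roll, 50 mm across, 37 mm high, 50 g, rigid, domed with a cross cut on top; widest 15 mm above its underside. Origin at the centre of its underside, z up. It lies in one of three places in a row across the tray, 88 mm apart, the row 20 mm in front of the tray's middle.
- roll_middle (a point): Centre of the round roll at its widest height, 15 mm above its underside.
- long_roll_1: Oblong bread roll, 104 x 38 x 34 mm, lying lengthwise front to back in another of the three places on the tray. Origin at the centre of its underside, x along its length.
- long_roll_2: Second oblong bread roll, the same, in the remaining place.
- tongs: Steel serving tongs, 260 mm long, 30 mm high, 140 g, lying flat in front of the tray, jaws to the robot's right. Origin on the centre line under the grip zone, level with the underside; x along the tongs to the jaws, y across, z up. Two sprung arms, 3 mm thick, standing from z = 2 to 26 mm, one each side; grip zone x = -50 to +45 mm. Centre of mass near x = 0.
- tongs_arm_l (a joint): Half-opening of the tongs (rad), each arm's angle; they hinge at x = -105 mm and move alike. Springs open to +0.11; shut -0.10. Width over the arms at x = 0: 39 mm + 210 mm x value (62 open, about 41 on the round roll); gap at the middle of the jaws: 45 mm + 410 mm x value (90 open), 6 mm less at their ends. Squeezing at x = 0 takes 8 N at full opening, 13 N at 0.
- tongs_jaws (a point): Point midway between the two jaws of the tongs, 100 mm ahead of the tongs' origin along x and 15 mm above its underside. Each jaw is a slightly hollow plate 58 mm long (along the tongs) and 30 mm high, 3 mm thick, from the underside up.
- tongs_tail (a point): Outer end of the U-shaped bend at the tail of the tongs, 120 mm behind the tongs' origin, 14 mm above its underside.

How it is judged (in metres and radians):
On the way, in this order (a step that is already met when the one before it is completed fails the run):
1. the tray's handle is folded back and rests in its catch (value of joint handle above 1.45 rad), for 0.2 s.
2. the tongs hold the round roll clear of the tray (height (world z) of round_roll above 0.045 m and contact force between tongs and round_roll above 1 N and contact force between tray and round_roll below 0.05 N), for 0.2 s.
At the end, for the whole second after the job is handed in: Handle folded in its catch (over 1.45 rad); tongs in the gripper, round roll in their jaws (within 32 mm of the middle), its underside over 95 mm up, still (under 30 mm/s); tongs over 40 mm high; tongs and roll touch neither tray nor long rolls, which lie within 30 mm of their places (height (world z) of round_roll above 0.095 m and distance between roll_middle and tongs_jaws below 0.032 m and contact force between tongs and round_roll above 1 N and contact force between tray and round_roll below 0.05 N and contact force between tray and tongs below 0.05 N and contact force between the fingers and tongs above 1 N and height (world z) of each of tongs_tail, tongs_jaws above 0.04 m and linear speed of round_roll below 0.03 m/s and value of joint handle above 1.45 rad and contact force between each of tongs, round_roll and long_roll_1 below 0.05 N and distance of each of long_roll_1, long_roll_2 from where it was at the start of the episode below 0.03 m and contact force between each of tongs, round_roll and long_roll_2 below 0.05 N); the arm keeps its last pose, push and grip.
It fails at once if the gripper itself touches the round roll (contact force between any of the fingers, the arm and round_roll above 0.3 N).
It fails at once if a long roll is touched by the gripper (contact force between any of the fingers, the arm and long_roll_1 above 0.3 N or contact force between any of the fingers, the arm and long_roll_2 above 0.3 N).
It fails at once if a long roll is pushed from its place (over 30 mm) (distance of any of long_roll_1, long_roll_2 from where it was at the start of the episode above 0.03 m).
It also fails if it takes over 58 s, if anything falls off the work surface, if the arm or the gripper's body presses on something with over 40 N, if the wrist force passes 120 N, or if a joint passes its speed limit or range.

## Working session

There is one attempt and no reset: what is moved stays moved. The work goes in short steps, Python scripts to look and compute and a shell command to move; the robot and the scene stay as the last step left them, time stands still between calls to the robot, and variables do not carry over. Pictures are saved under pics/ and viewed, at most 10 in all, crops included, and the job is handed in when it is done.

```bash
mkdir -p pics; cat > h.py <<'E'
import numpy as np, cv2
from rig import observe, optics, job, env
def shot(n,f):
    d=optics.get_image(n); cv2.imwrite('pics/'+f,d['pixels'][:,:,::-1]); np.save('pics/'+f[:-4]+'.npy',d,allow_pickle=True); return d
def load(f): return np.load('pics/'+f+'.npy',allow_pickle=True).item()
def ray(d,uv):
    R=cv2.Rodrigues(np.array(d['rvec'],float))[0]; t=np.array(d['tvec'],float).ravel()
    p=cv2.undistortPoints(np.array(uv,float).reshape(-1,1,2),np.array(d['mtx']),np.array(d['dist_coeffs'])).reshape(-1,2)
    return -R.T@t, np.c_[p,np.ones(len(p))]@R
def onz(d,uv,z):
    c,r=ray(d,uv); return c+r*((z-c[2])/r[:,2])[:,None]
def tri(d1,u1,d2,u2):
    A=np.zeros((3,3));b=np.zeros(3)
    for d,u in((d1,u1),(d2,u2)):
        c,r=ray(d,[u]); r=r[0]/np.linalg.norm(r[0]); P=np.eye(3)-np.outer(r,r); A+=P;b+=P@c
    return np.linalg.solve(A,b)
def proj(d,P): return cv2.projectPoints(np.array(P,float).reshape(-1,1,3),np.array(d['rvec'],float),np.array(d['tvec'],float),np.array(d['mtx']),np.array(d['dist_coeffs']))[0].reshape(-1,2)
E
python3 - <<'E'
from h import *
np.set_printoptions(precision=3,suppress=True)
a=shot('top','top0.png'); b=shot('scene','scene0.png'); 
for d in(a,b): print(ray(d,[[320,240]]))
print(observe(),env.tcp_to_grasp)
E
```

```text
(array([ 0.425, -0.04 ,  0.949]), array([[ 0.117,  0.007, -0.993]]))
(array([0.201, 0.395, 0.769]), array([[ 0.366, -0.515, -0.775]]))
{'time_s': 0.1, 'q': array([ 58.368,  21.837,  74.378,  -0.001,  83.857, -12.335]), 'qvel': array([ 0.001, -0.023, -0.184, -0.072,  0.045,  0.111]), 'joint_efforts': array([  0.004, -44.922, -23.166,  -0.   ,   0.004,  -0.   ]), 'position': array([0.182, 0.519, 0.194]), 'tool_rot': array([[-0.944,  0.33 , -0.001],
       [ 0.33 ,  0.944, -0.001],
       [ 0.   , -0.001, -1.   ]]), 'ft_force': array([-0.825,  0.152, -0.299]), 'wrist_torque': array([ 0.008,  0.004, -0.016]), 'gripper_force': 0.0, 'grip_width': 0.08525691173026557} 0.0187
```

View pics/top0.png

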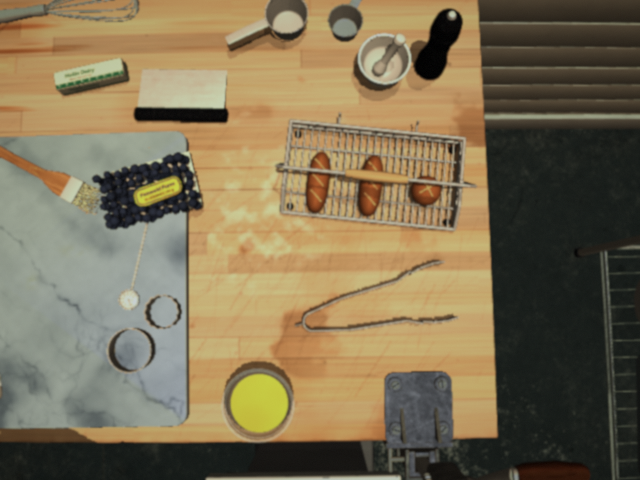

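View pics/scene0.png

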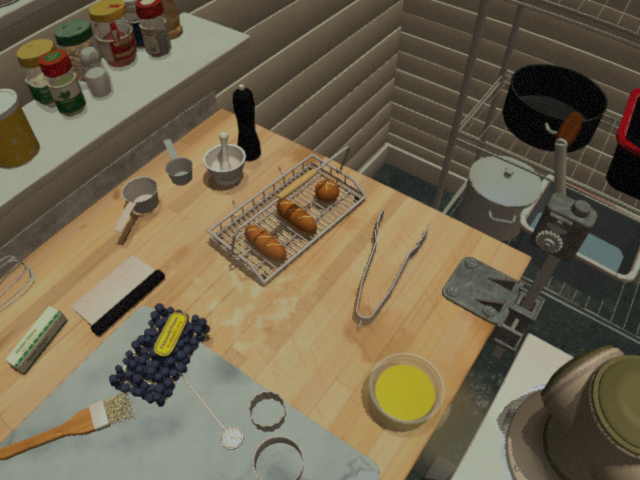

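Top view: tray with corners about (290,122), (465,138), (460,228), (281,210), and the grip from (347,174) to (407,182). The round roll is at (425,190), with long rolls at (318,183) and (370,185). The tongs' tail is at (300,323) and the jaw tips at (437,262) and (455,318). The scene view agrees: round roll at (326,190), grip at (297,184).

```bash
python3 - <<'E'
from h import *
np.set_printoptions(precision=4,suppress=True)
a=load('top0');b=load('scene0')
bl,br=onz(a,[[290,122],[465,138]],.039); fl,fr=onz(a,[[281,210],[460,228]],.0145)
print('corners',bl,br,fl,fr,'w',np.linalg.norm(bl-br),np.linalg.norm(fl-fr),np.linalg.norm((bl-fl)[:2]),np.linalg.norm((br-fr)[:2]))
c=(bl+br+fl+fr)/4; print('centre',c,'yaw',np.arctan2(-(bl-br)[0],(bl-br)[1]),np.arctan2(-(fl-fr)[0],(fl-fr)[1]))
print('grip tri',tri(a,[377,178],b,[297,184]))
def mask(d):
    h=cv2.cvtColor(d['pixels'],cv2.COLOR_RGB2HSV)
    return cv2.inRange(h,(3,120,50),(14,255,215))
for d,n,(x0,y0,x1,y1) in((a,'top',(285,140,460,225)),(b,'scene',(235,170,350,270))):
    m=mask(d);z=np.zeros_like(m);z[y0:y1,x0:x1]=m[y0:y1,x0:x1]
    k,l,s,ce=cv2.connectedComponentsWithStats(z)
    for i in range(1,k):
        if s[i,4]>40: print(n,s[i],ce[i], onz(d,[ce[i]],.03))
print('roll tri',tri(a,[425,191],b,[326,191]), onz(a,[[425,191]],.03))
print('tail',onz(a,[[299,323]],.014),'jaws',onz(a,[[438,262],[455,318]],.02),tri(a,[299,323],b,[360,322]))
im=np.concatenate([cv2.resize(a['pixels'][110:240,265:485],(800,473),interpolation=3)]);cv2.imwrite('pics/c1.png',im[:,:,::-1])
cv2.imwrite('pics/c2.png',cv2.resize(a['pixels'][245:345,285:475],(798,420),interpolation=3)[:,:,::-1])
E
```

```text
corners [0.7306 0.0136 0.039 ] [ 0.7003 -0.2766  0.039 ] [0.587  0.0309 0.0145] [ 0.5529 -0.268   0.0145] w 0.2917900062754729 0.3008185861462069 0.14466536652353 0.1476311888300657
centre [ 0.6427 -0.125   0.0267] yaw -0.10393219445116524 -0.11333685597185682
grip tri [ 0.6167 -0.1202  0.1187]
top [315 152  15  17 146] [323.0411 159.3904] [[ 0.6686 -0.0405  0.03  ]]
top [363 156  20  16 209] [373.3349 163.6029] [[ 0.6605 -0.1239  0.03  ]]
top [311 159  11  10  62] [315.0645 164.4355] [[ 0.6602 -0.0271  0.03  ]]
top [306 172  25  41 688] [316.5378 190.7733] [[ 0.6157 -0.0291  0.03  ]]
top [419 175  16   5  50] [426.84 177.36] [[ 0.6363 -0.2123  0.03  ]]
top [358 180  26  37 647] [368.6121 196.3957] [[ 0.6052 -0.1149  0.03  ]]
top [410 183  32  24 493] [424.574  193.5842] [[ 0.6089 -0.2076  0.03  ]]
scene [315 179  24  24 339] [326.8938 191.1327] [[ 0.6128 -0.2089  0.03  ]]
scene [277 199  40  35 593] [296.3963 216.9477] [[ 0.6206 -0.1169  0.03  ]]
scene [245 224  41  39 654] [265.0015 243.3746] [[ 0.6284 -0.0303  0.03  ]]
roll tri [ 0.6137 -0.2081  0.0304] [[ 0.6133 -0.2085  0.03  ]]
tail [[0.3993 0.0023 0.014 ]] jaws [[ 0.496  -0.228   0.02  ]
 [ 0.4039 -0.2529  0.02  ]] [0.3982 0.0015 0.0173]
```

View pics/c1.png

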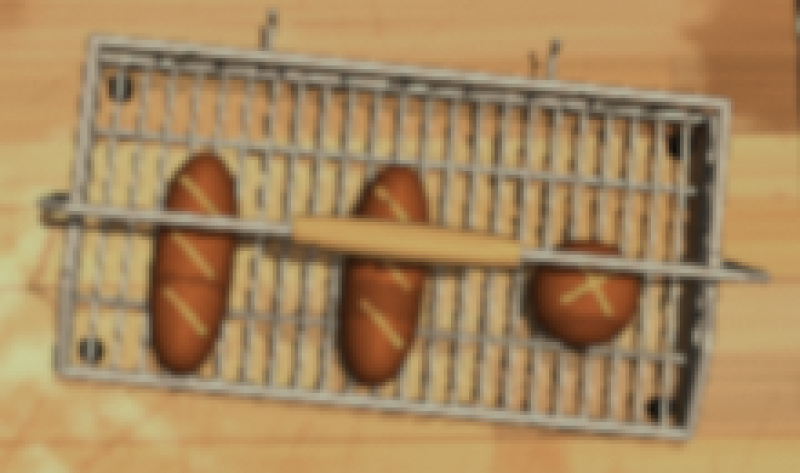

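View pics/c2.png

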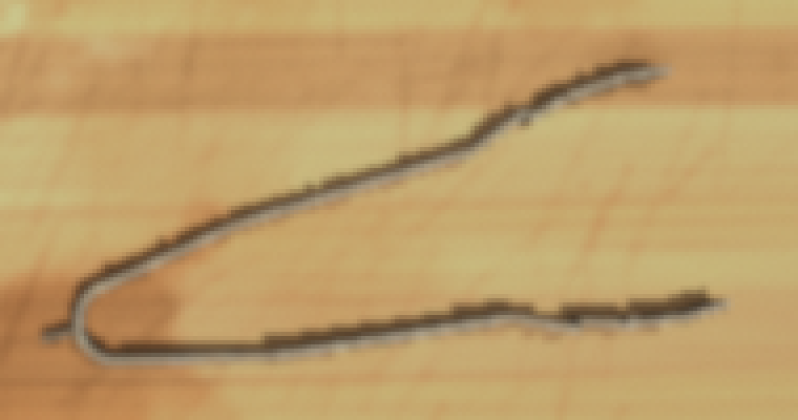

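Tray centre is about (0.643, -0.125) with yaw -0.11. The handle is at about -0.3 rad, and the round roll at (0.613, -0.209), which is its expected place. Widths measure 0.29–0.30 m, as given. Moving now to the front of the handle, fingers shut.

```bash
python3 -m jog '[[0,0,0,-0.047,-0.0395,0,0],[0,0,0,-0.047,-0.0395,0,0],[0,0,0,-0.047,-0.0395,0,0],[0,0,0,-0.047,-0.0395,0,0],[0,0,0,-0.047,-0.0395,0,0],[0,0,0,-0.047,-0.0395,0,0],[0,0,0,-0.047,-0.0395,0,0],[0,0,0,-0.047,-0.0395,0,0],[0,0,0,-0.047,-0.0395,0,0],[0,0,0,-0.047,-0.0395,0,0]]' 40
python3 -m jog '[[0,0,0,-0.047,-0.0395,0,0],[0,0,0,-0.047,-0.0395,0,0],[0,0,0.17,0,0,0,0],[0,0,0.17,0,0,0,0],[0,0,0.17,0,0,0,0],[0,0,0.17,0,0,0,0],[0,0,0.17,0,0,0,0],[0,0,0.17,0,0,0,0],[0,0,0,0,0,0,0]]'
```

```text
time_s: 1.35
position: [0.4954, -0.011, 0.1948]
tool_rot: [[-0.944, 0.331, -0.0], [0.331, 0.944, 0.0], [0.0, 0.0, -1.0]]
ft_force: [0.8, 1.3, 0.5]
grip_width: -0.0001
gripper_force: 0.0
time_s: 2.48
position: [0.5573, -0.1146, 0.1946]
tool_rot: [[-0.214, 0.977, -0.001], [0.977, 0.214, 0.0], [0.0, -0.001, -1.0]]
ft_force: [-0.0, -0.0, 0.4]
grip_width: -0.0002
gripper_force: 0.0
```

```bash
python3 - <<'E'
from h import *
np.set_printoptions(precision=4,suppress=True)
a=load('top0')
px=lambda u,v:(285+u/4.2,245+v/4.2)
P=[px(*p) for p in[(78,320),(45,332),(655,68),(715,300),(310,190),(310,345),(470,142),(510,308)]]
w=onz(a,P,.02);print(w)
bend,tip=w[0],(w[2]+w[3])/2
d=(tip-bend)[:2];L=np.linalg.norm(d);print('L',L,'dir',d/L,np.degrees(np.arctan2(d[1],d[0])))
print('bend+.12',bend[:2]+.12*d/L,'tip-.129',tip[:2]-.129*d/L,'knee mid',(w[6]+w[7])/2,'mid',(w[4]+w[5])/2,np.linalg.norm(w[4]-w[5]))
s=observe();print(s['position'],s['tool_rot'],s['q'])
E
```

```text
[[ 0.4023 -0.0055  0.02  ]
 [ 0.3978  0.0074  0.02  ]
 [ 0.4973 -0.2329  0.02  ]
 [ 0.4064 -0.2534  0.02  ]
 [ 0.4514 -0.0964  0.02  ]
 [ 0.3915 -0.0952  0.02  ]
 [ 0.4693 -0.1593  0.02  ]
 [ 0.4046 -0.1733  0.02  ]]
L 0.24280997643842536 dir [ 0.2043 -0.9789] -78.21127718131284
bend+.12 [ 0.4268 -0.1229] tip-.129 [ 0.4255 -0.1169] knee mid [ 0.4369 -0.1663  0.02  ] mid [ 0.4214 -0.0958  0.02  ] 0.05994190689244964
[ 0.5573 -0.1146  0.1946] [[-0.2139  0.9769 -0.0007]
 [ 0.9769  0.2139  0.0003]
 [ 0.0004 -0.0006 -1.    ]] [-23.5394  23.7604  71.2386  -0.0015  85.0449 -35.8891]
```

```bash
python3 -m jog '[[0,0,0,0,0,0.05,0],[0,0,0,0,0,0.042,0],[0,0,0,-0.0064,0.019,0,0],[0,0,0,-0.0064,0.019,0,0],[0,0,0,-0.0064,0.019,0,0],[0,0,0,-0.0064,0.019,0,0]]'
python3 -m jog '[[0,0,0,-0.0064,0.019,0,0],[0,0,0,-0.0064,0.019,0,0],[0,0,0,-0.0064,0.019,0,0],[0,0,0,0,0,0,0],[0,0,0,0,0,0,0],[0,0,0,0,0,0,0],[0,0,0,0,0,0,0],[0,0,0,0,0,0,0]]'
python3 -c "
from h import *
d=shot('scene','s1.png');t=shot('top','t1.png');cv2.imwrite('pics/s1c.png',np.hstack([cv2.resize(d['pixels'][130:290,200:380],(400,356)),cv2.resize(t['pixels'][90:245,265:440],(400,356))])[:,:,::-1])"
```

```text
time_s: 3.22
position: [0.6377, -0.1236, 0.1027]
tool_rot: [[-0.217, 0.976, -0.0], [0.976, 0.217, 0.0], [0.0, -0.0, -1.0]]
ft_force: [-0.6, -0.0, 1.0]
grip_width: 0.0
gripper_force: 0.0
time_s: 4.22
position: [0.6968, -0.1302, 0.1031]
tool_rot: [[-0.213, 0.977, 0.0], [0.977, 0.213, -0.0], [-0.0, 0.0, -1.0]]
ft_force: [-0.4, -0.0, -0.3]
grip_width: -0.0003
gripper_force: 0.0
```

View pics/s1c.png

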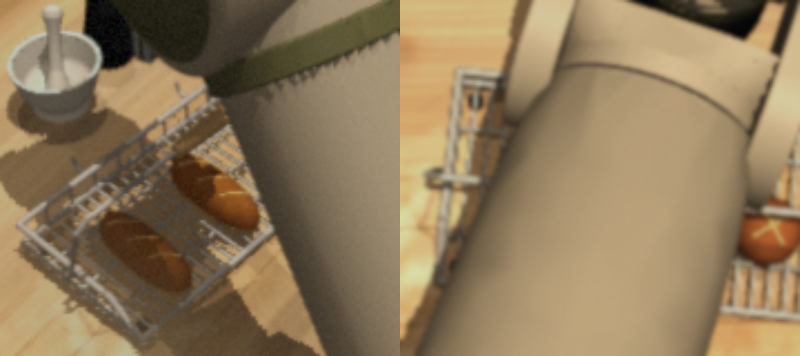

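The arm hides most of the handle, so I raise it and move toward the tongs to look again.

```bash
python3 -m jog '[[0,0,0,0,0,-0.06,0],[0,0,0,0,0,-0.04,0],[0,0,0,0.0,-0.06,0,0],[0,0,0,0.0,-0.06,0,0],[0,0,0,0,-0.06,0,0],[0,0,0,0.0,-0.06,0,100],[0,0,0,0.0,-0.02,0,100],[0,0,0,0,0,0,100]]'
python3 -c "
from h import *
d=shot('scene','s2.png');t=shot('top','t2.png');cv2.imwrite('pics/s2c.png',np.hstack([cv2.resize(d['pixels'][130:290,200:380],(400,356)),cv2.resize(t['pixels'][95:300,265:485],(400,373))[:356]])[:,:,::-1])"
```

```text
time_s: 5.32
position: [0.4421, -0.1857, 0.2035]
tool_rot: [[-0.211, 0.978, 0.001], [0.978, 0.211, -0.001], [-0.001, 0.001, -1.0]]
ft_force: [0.2, 0.8, -0.0]
grip_width: 0.0542
gripper_force: 0.0
```

View pics/s2c.png

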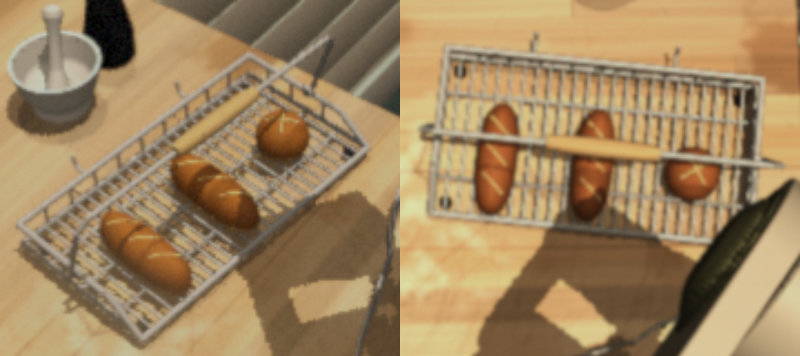

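The handle looks unmoved (grip at about (375,177) in the top view). I check its height using both ends of the grip.

```bash
python3 - <<'E'
from h import *
np.set_printoptions(precision=4,suppress=True)
for n in('0','2'):
    a=load(['top0','t2'][n=='2']);b=load(['scene0','s2'][n=='2'])
    E=[]
    for d,(x0,y0,x1,y1) in((a,(335,160,420,195)),(b,(270,160,325,205))):
        h=cv2.cvtColor(d['pixels'],cv2.COLOR_RGB2HSV)
        m=cv2.inRange(h,(15,110,110),(28,255,255));z=np.zeros_like(m);z[y0:y1,x0:x1]=m[y0:y1,x0:x1]
        k,l,s,c=cv2.connectedComponentsWithStats(z)
        i=1+np.argmax(s[1:,4]);ys,xs=np.where(l==i);print(s[i],c[i])
        q=np.c_[xs,ys];mu=q.mean(0);v=np.linalg.svd(q-mu,full_matrices=False)[2][0];t=(q-mu)@v
        if v[0]<0:t=-t;v=-v
        E.append([mu+v*t.min(),mu+v*t.max()]);
    print(E)
    P=[tri(a,E[0][i],b,E[1][i]) for i in(0,1)];print(P,np.linalg.norm(P[0]-P[1]))
    print(proj(a,P),proj(b,P))
E
```

```text
[345 160  63  35 981] [380.5015 173.7248]
[273 165  45  34 358] [296.7263 183.1592]
[[array([345.5106, 169.6333]), array([407.5972, 176.893 ])], [array([275.0631, 198.8486]), array([316.3894, 168.9184])]]
[array([ 0.6317, -0.0739,  0.1103]), array([ 0.613 , -0.1676,  0.1231])] 0.09644513593509878
[[345.2749 169.2439]
 [408.6793 178.8179]] [[275.4416 198.9169]
 [314.6377 168.62  ]]
[ 344  160   64   35 1062] [378.9266 174.7712]
[273 169  45  36 437] [294.7895 186.4233]
[[array([344.2   , 173.5067]), array([407.2257, 175.8016])], [array([277.7985, 201.6602]), array([313.7721, 169.4005])]]
[array([ 0.6254, -0.0723,  0.1084]), array([ 0.6167, -0.1669,  0.1201])] 0.09570932604942589
[[344.2605 173.6075]
 [407.8263 176.855 ]] [[277.7004 201.6424]
 [312.8089 169.2405]]
```

```bash
python3 - <<'E'
from h import *
w=shot('wrist','w2.png')
def mk(f,p):
    d=load(f);im=d['pixels'].copy()
    for q in (p,[p[0],p[1],p[2]+.1]):
        u=proj(d,[q])[0]; cv2.circle(im,tuple(int(x) for x in u),5,(255,0,255),2)
    return cv2.resize(im,(400,300))
A=[.6968,-.1302,.1031];B=[.4421,-.1857,.2035]
im=np.vstack([np.hstack([mk('s1',A),mk('t2',B)]),np.hstack([mk('s2',B),cv2.resize(w['pixels'],(400,300))])])
cv2.imwrite('pics/m.png',im[:,:,::-1])
E
```

```text
(no output)
```

View pics/m.png

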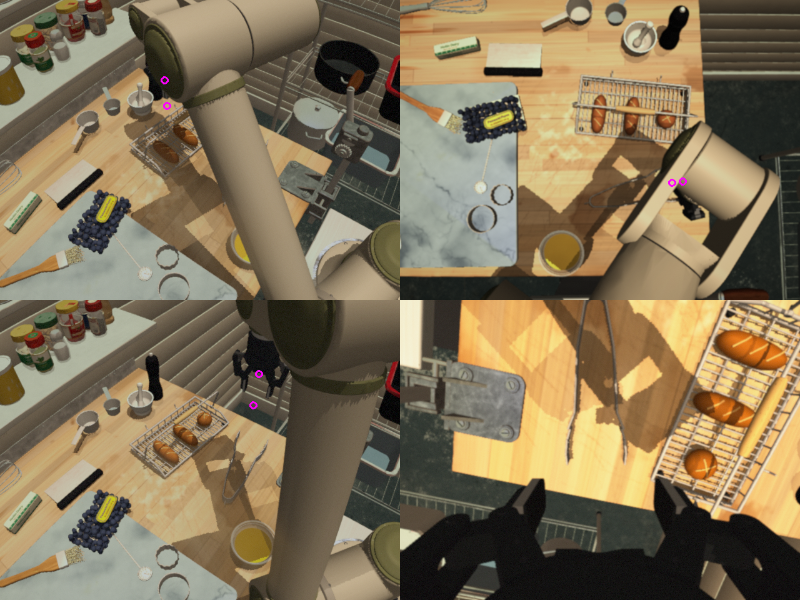

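```bash
python3 - <<'E'
from h import *
np.set_printoptions(precision=4,suppress=True)
w=load('w2'); print('wrist cam',ray(w,[[320,240]]),observe()['position'])
print('rolls via wrist',onz(w,[[482,261],[515,173],[560,80]],.03))
print('tcp in wrist',proj(w,[[.4421,-.1857,.2035]]))
A=load('t2');B=load('s2');p=[[.4421,-.1857,.2035],[.4421,-.1857,.2765],[.4421,-.1857,.32]]
ca=A['pixels'].copy();cb=B['pixels'].copy()
for im,d in((ca,A),(cb,B)):
    for q in proj(d,p): cv2.circle(im,tuple(int(round(x)) for x in q),2,(255,0,255),-1)
    print(proj(d,p))
cv2.imwrite('pics/m2.png',np.hstack([cv2.resize(ca[200:380,380:580],(400,360),interpolation=3),cv2.resize(cb[40:220,350:550],(400,360),interpolation=3)])[:,:,::-1])
E
```

```text
wrist cam (array([ 0.4293, -0.1213,  0.3818]), array([[ 0.0615, -0.271 , -0.9607]])) [ 0.4437 -0.1854  0.2029]
rolls via wrist [[ 0.6148 -0.2075  0.03  ]
 [ 0.6168 -0.1177  0.03  ]
 [ 0.6278 -0.0317  0.03  ]]
tcp in wrist [[316.7878 266.6803]]
[[435.1078 292.3475]
 [447.0062 290.8003]
 [455.3937 289.708 ]]
[[405.8297 168.0889]
 [411.8633 132.8454]
 [415.7903 109.5355]]
```

View pics/m2.png

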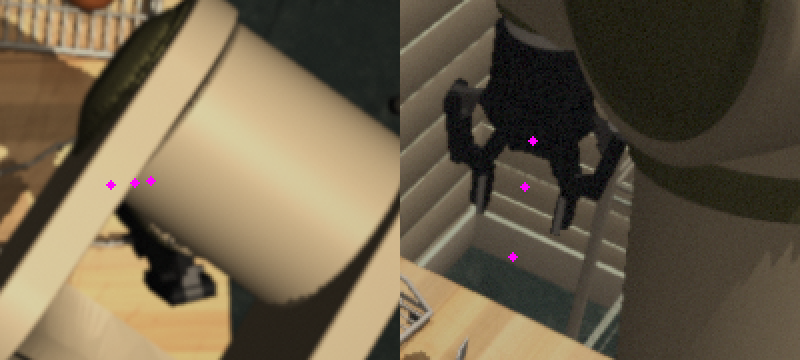

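The rolls agree to 2 mm between the wrist and top cameras. But the real fingertips sit about 30 mm above the reported TCP, so they passed over the grip. I'll calibrate with a light touch of the shut fingers on bare worktop between the tongs and tray.

```bash
python3 -m jog '[[0,0,0,0.035,0.044,0,0],[0,0,0,0.035,0.044,0,0],[0,0,0,0,0,0.06,0],[0,0,0,0,0,0.06,0],[0,0,0,0,0,0.05,0],[0,0,0,0,0,0.018,0],[0,0,0,0,0,0.005,0],[0,0,0,0,0,0,0]]'
python3 -m jog '[[0,0,0,0,0,0.005,0],[0,0,0,0,0,0.0,0]]'
python3 - <<'E'
from h import *
w=shot('wrist','w3.png')
s=observe();p=s['position']
for dz in(0,.01,.02,.03,.04,.05):print(dz,proj(w,[p-np.array(s['tool_rot'])[:,2]*dz]))
E
```

```text
time_s: 6.48
position: [0.5147, -0.0982, 0.0101]
tool_rot: [[-0.213, 0.977, 0.001], [0.977, 0.213, -0.0], [-0.0, 0.001, -1.0]]
ft_force: [0.3, 0.7, -0.1]
grip_width: 0.0002
gripper_force: 0.0
time_s: 6.72
position: [0.5141, -0.0983, 0.0052]
tool_rot: [[-0.212, 0.977, 0.001], [0.977, 0.212, -0.0], [-0.0, 0.001, -1.0]]
ft_force: [0.6, -0.1, 0.5]
grip_width: -0.0
gripper_force: 0.0
0 [[319.54482062 266.76102791]]
0.01 [[319.55921103 273.94111719]]
0.02 [[319.57522563 281.93349236]]
0.03 [[319.59315526 290.88396312]]
0.04 [[319.6133644  300.97537228]]
0.05 [[319.63631605 312.44011632]]
```

```bash
python3 -m jog '[[0,0,0,0,0,0.005,0],[0,0,0,0,0,0.0,0]]'
python3 -m jog '[[0,0,0,0,0,0.005,0],[0,0,0,0,0,0.0,0]]'
python3 - <<'E'
from h import *
w=load('w3');cv2.imwrite('pics/w3c.png',cv2.resize(w['pixels'][200:400,200:440],(720,600))[:,:,::-1])
E
```

```text
time_s: 7.02
position: [0.5137, -0.0983, -0.0004]
tool_rot: [[-0.212, 0.977, -0.001], [0.977, 0.212, 0.0], [0.0, -0.001, -1.0]]
ft_force: [0.5, 0.1, 0.6]
grip_width: -0.0001
gripper_force: 0.0
time_s: 7.28
position: [0.5137, -0.0983, -0.0055]
tool_rot: [[-0.212, 0.977, -0.001], [0.977, 0.212, 0.0], [0.0, -0.001, -1.0]]
ft_force: [0.2, -0.2, 0.3]
grip_width: 0.0002
gripper_force: 0.0
```

View pics/w3c.png

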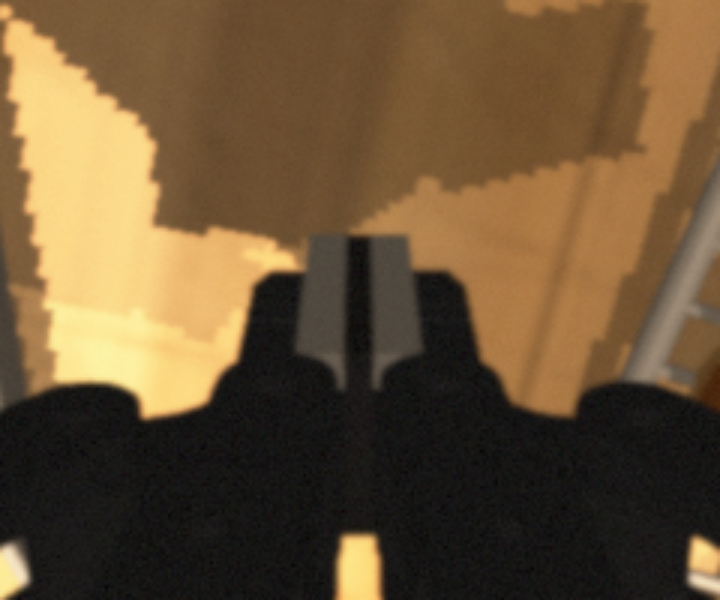

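The tips are seen at row ≈285, which means about 20–30 mm short. There is no contact even at a reported z of -5 mm, so I keep going down gently.

```bash
for i in 1; do python3 -m jog '[[0,0,0,0,0,0.005,0],[0,0,0,0,0,0.0,0]]' | egrep 'posi|ft_f'
python3 -m jog '[[0,0,0,0,0,0.004,0],[0,0,0,0,0,0.0,0]]' | egrep 'posi|ft_f'
python3 -m jog '[[0,0,0,0,0,0.003,0],[0,0,0,0,0,0.0,0]]' | egrep 'posi|ft_f'; done
```

```text
position: [0.5137, -0.0982, -0.0105]
ft_force: [-0.0, 0.2, -0.1]
position: [0.5138, -0.0983, -0.0144]
ft_force: [0.9, 0.7, 0.4]
position: [0.5138, -0.0983, -0.0173]
ft_force: [1.0, 0.3, -0.1]
```

```bash
python3 -m jog '[[0,0,0,0,0,0.003,0],[0,0,0,0,0,0.0,0]]' | egrep 'posi|ft_f'
python3 -m jog '[[0,0,0,0,0,0.003,0],[0,0,0,0,0,0.0,0]]' | egrep 'posi|ft_f'
```

```text
position: [0.5139, -0.0983, -0.0203]
ft_force: [0.3, 0.1, -0.7]
position: [0.5138, -0.0983, -0.0233]
ft_force: [-1.1, -0.2, -0.0]
```

```bash
python3 -m jog '[[0,0,0,0,0,0.002,0],[0,0,0,0,0,0.0,0]]' | egrep 'posi|ft_f'
python3 -m jog '[[0,0,0,0,0,0.002,0],[0,0,0,0,0,0.0,0]]' | egrep 'posi|ft_f'
```

```text
position: [0.5139, -0.0983, -0.0252]
ft_force: [0.3, -0.3, -0.3]
position: [0.5139, -0.0983, -0.0272]
ft_force: [0.2, 0.4, 0.1]
```

```bash
python3 -m jog '[[0,0,0,0,0,0.002,0],[0,0,0,0,0,0.0,0]]' | egrep 'posi|ft_f'
python3 -m jog '[[0,0,0,0,0,0.002,0],[0,0,0,0,0,0.0,0]]' | egrep 'posi|ft_f'
```

```text
position: [0.5139, -0.0983, -0.0292]
ft_force: [-0.5, -0.8, -0.1]
position: [0.5139, -0.0983, -0.0312]
ft_force: [-0.3, -0.6, -1.0]
```

```bash
python3 -m jog '[[0,0,0,0,0,0.002,0],[0,0,0,0,0,0.0,0]]' | egrep 'posi|ft_f'
python3 -m jog '[[0,0,0,0,0,0.002,0],[0,0,0,0,0,0.0,0]]' | egrep 'posi|ft_f'
python3 - <<'E'
from h import *
w=shot('wrist','w4.png');h=w['pixels'][200:400,200:440].astype(int)
# grey pad top edge rows (full px) in two pad columns
for c in (311,329): print(c,w['pixels'][266:300:2,c].tolist())
E
```

```text
position: [0.5138, -0.0983, -0.0332]
ft_force: [0.0, 0.1, 0.1]
position: [0.5139, -0.0983, -0.0352]
ft_force: [0.5, -0.7, -0.9]
311 [[111, 82, 52], [112, 82, 50], [113, 83, 52], [109, 80, 48], [111, 80, 50], [110, 81, 48], [93, 77, 60], [84, 76, 66], [80, 73, 64], [82, 76, 65], [82, 76, 66], [82, 75, 64], [80, 73, 62], [83, 75, 63], [81, 75, 61], [82, 73, 64], [85, 76, 65]]
329 [[116, 83, 50], [119, 87, 53], [117, 84, 50], [120, 87, 54], [120, 88, 53], [120, 87, 56], [96, 78, 61], [86, 77, 67], [80, 73, 64], [79, 73, 62], [83, 73, 65], [83, 73, 62], [86, 77, 68], [83, 74, 64], [83, 75, 65], [80, 71, 61], [84, 74, 65]]
```

```bash
python3 - <<'E'
from h import *
w=load('w4');s=observe();p=s['position'];R=np.array(s['tool_rot'])
for off in(0,.011):print([(dz,[round(float(x)) for x in proj(w,[p-R[:,2]*dz+R[:,0]*off,p-R[:,2]*dz+R[:,0]*off+R[:,1]*.02])[:,1]]) for dz in(0,.02,.03,.035,.04,.045,.05,.06)])
b=shot('scene','s4.png');t=shot('top','t4.png')
print(p,proj(b,[p,p+[0,0,.03],p+[0,0,.06]]))
im=b['pixels'].copy()
for q in proj(b,[p,p+[0,0,.03],p+[0,0,.06]]): im[int(round(q[1])),int(round(q[0]))]=(255,0,255)
u=proj(b,[p])[0].astype(int);x0,y0=u[0]-50,u[1]-75
cv2.imwrite('pics/s4c.png',cv2.resize(im[y0:y0+100,x0:x0+100],(600,600),interpolation=0)[:,:,::-1]);print(x0,y0)
E
```

```text
[(0, [267, 267]), (0.02, [282, 282]), (0.03, [291, 291]), (0.035, [296, 296]), (0.04, [301, 301]), (0.045, [306, 306]), (0.05, [312, 312]), (0.06, [325, 325])]
[(0, [246, 246]), (0.02, [259, 259]), (0.03, [267, 267]), (0.035, [271, 271]), (0.04, [275, 275]), (0.045, [280, 280]), (0.05, [285, 285]), (0.06, [297, 297])]
[ 0.51392245 -0.09829536 -0.0351528 ] [[335.4452428  268.92280105]
 [335.85746853 259.64508339]
 [336.28821549 249.90559911]]
285 193
```

The wrist view puts the tips about 43 mm above the reported TCP, so contact should come near a reported z of -43 mm.

```bash
python3 -m jog '[[0,0,0,0,0,0.003,0],[0,0,0,0,0,0.0,0]]' | egrep 'posi|ft_f'
python3 -m jog '[[0,0,0,0,0,0.002,0],[0,0,0,0,0,0.0,0]]' | egrep 'posi|ft_f'
python3 -m jog '[[0,0,0,0,0,0.002,0],[0,0,0,0,0,0.0,0]]' | egrep 'time|posi|ft_f'
```

```text
position: [0.5143, -0.0984, -0.0364]
ft_force: [-5.7, 1.2, 19.8]
position: [0.5144, -0.0985, -0.0365]
ft_force: [-10.9, 3.9, 42.5]
time_s: 10.92
position: [0.5145, -0.0985, -0.0367]
ft_force: [-17.7, 5.5, 65.5]
```

Contact at a reported z of -0.036, so the real tip is the reported z plus 36 mm. Now I redo the push with the real tip at 0.103.

```bash
python3 -m jog '[[0,0,0,0,0,-0.05,0],[0,0,0,0,0,-0.059,0],[0,0,0,-0.0096,0.0284,0,0],[0,0,0,-0.0096,0.0284,0,0],[0,0,0,-0.0064,0.019,0,0],[0,0,0,-0.0064,0.019,0,0],[0,0,0,-0.0064,0.019,0,0]]'
python3 -m jog '[[0,0,0,-0.0064,0.019,0,0],[0,0,0,-0.0064,0.019,0,0],[0,0,0,-0.0064,0.019,0,0],[0,0,0,0,0,0,0],[0,0,0,0,0,-0.06,0],[0,0,0,0,0,-0.04,0],[0,0,0,0,-0.06,0,0],[0,0,0,0,-0.06,0,0],[0,0,0,0,-0.06,0,0],[0,0,0,0,-0.06,0,100]]' | egrep 'time|posi|ft_f'
python3 -c "
from h import *
d=shot('scene','s5.png');t=shot('top','t5.png')
for d,(x0,y0,x1,y1) in((t,(335,90,420,195)),(d,(220,140,325,205))):
    h=cv2.cvtColor(d['pixels'],cv2.COLOR_RGB2HSV);m=cv2.inRange(h,(15,110,110),(28,255,255))
    k,l,s,c=cv2.connectedComponentsWithStats(np.ascontiguousarray(m[y0:y1,x0:x1]))
    for i in range(1,k):
        if s[i,4]>60:print(s[i]+[x0,y0,0,0,0],c[i]+[x0,y0])
P=[[.643+.085*.994,-.125-.085*.11,.04]]
print('expected grip px folded',proj(t,P),proj(d,P))
"
```

```text
time_s: 11.8
position: [0.6337, -0.1117, 0.0667]
tool_rot: [[-0.212, 0.977, -0.001], [0.977, 0.212, 0.0], [0.0, -0.001, -1.0]]
ft_force: [-0.7, 0.5, -0.6]
grip_width: -0.0001
gripper_force: 0.3
time_s: 13.05
position: [0.4558, -0.169, 0.1668]
ft_force: [0.1, -0.4, -0.6]
[ 335   90   85   41 2543] [383.8993315  108.84270547]
[381 157   6  20  66] [383.77272727 164.75757576]
[389 158   5  19  67] [390.8358209  166.95522388]
[396 158   5  20  69] [397.91304348 168.39130435]
[403 159   5  19  73] [405.         168.47945205]
[410 160   5  20  78] [412.01282051 169.6025641 ]
[282 143  30  18 260] [295.75769231 151.35      ]
[294 157  26  16  96] [306.89583333 163.34375   ]
[241 173  37  28 271] [259.04059041 186.00738007]
expected grip px folded [[379.17407336 122.64056038]] [[259.541192   185.59375663]]
```

Scene view: the grip is now at (259,186), against an expected folded position of (259.5,185.6), so the handle is home. Next, over the tongs.

```bash
python3 -m jog '[[0,0,0,0.0542,-0.0189,0,100],[0,0,0,0,0,0.06,100],[0,0,0,0,0,0.03,100],[0,0,0,0,0,0,100],[0,0,0,0,0,0,100]]' | egrep 'posi|wid'
python3 - <<'E'
from h import *
w=shot('wrist','w6.png');s=observe();p=s['position'];R=np.array(s['tool_rot']);g=cv2.cvtColor(w['pixels'],cv2.COLOR_RGB2GRAY)
v=np.arange(-.06,.0605,.0015)
for off in(.03,.05,.07):
    P=[np.r_[(p+R[:,0]*off+R[:,1]*t)[:2],.02] for t in v];u=proj(w,P)
    val=[int(g[int(round(b)),int(round(a))]) if 0<=a<640 and 0<=b<480 else -1 for a,b in u]
    print(off,' '.join(f'{int(round(t*1e3))}:{x}' for t,x in zip(v,val)))
E
```

```text
position: [0.4292, -0.1206, 0.078]
grip_width: 0.0854
0.03 -60:184 -58:181 -57:177 -55:176 -54:174 -52:176 -51:178 -49:175 -48:172 -46:167 -45:158 -43:157 -42:167 -40:173 -39:174 -37:173 -36:160 -34:147 -33:91 -31:54 -30:60 -28:71 -27:74 -25:155 -24:165 -22:152 -21:70 -19:70 -18:72 -16:69 -15:68 -13:70 -12:71 -10:69 -9:73 -7:72 -6:70 -4:73 -3:72 -1:77 0:71 2:77 3:71 5:75 6:75 8:74 9:73 11:72 12:73 14:73 15:74 17:72 18:68 20:52 21:60 23:69 24:78 26:77 27:76 29:74 30:74 32:76 33:75 35:79 36:80 38:78 39:78 41:76 42:78 44:73 45:77 47:75 48:81 50:77 51:87 53:108 54:110 56:107 57:102 59:96 60:93
0.05 -60:176 -58:179 -57:181 -55:180 -54:182 -52:177 -51:173 -49:172 -48:174 -46:178 -45:179 -43:180 -42:174 -40:160 -39:154 -37:112 -36:76 -34:72 -33:71 -31:60 -30:50 -28:64 -27:75 -25:77 -24:73 -22:72 -21:71 -19:74 -18:69 -16:71 -15:72 -13:73 -12:70 -10:68 -9:69 -7:70 -6:72 -4:74 -3:73 -1:71 0:73 2:74 3:74 5:74 6:72 8:74 9:74 11:68 12:78 14:85 15:75 17:72 18:57 20:69 21:79 23:99 24:103 26:104 27:107 29:111 30:109 32:92 33:119 35:184 36:171 38:116 39:97 41:97 42:106 44:111 45:110 47:108 48:108 50:107 51:107 53:110 54:113 56:109 57:110 59:111 60:105
0.07 -60:167 -58:166 -57:166 -55:164 -54:163 -52:167 -51:167 -49:168 -48:168 -46:168 -45:167 -43:170 -42:168 -40:147 -39:116 -37:80 -36:69 -34:69 -33:67 -31:71 -30:71 -28:68 -27:58 -25:54 -24:74 -22:78 -21:71 -19:72 -18:71 -16:76 -15:74 -13:69 -12:71 -10:72 -9:73 -7:71 -6:73 -4:72 -3:67 -1:69 0:74 2:70 3:69 5:73 6:70 8:67 9:67 11:66 12:64 14:54 15:58 17:69 18:66 20:65 21:68 23:69 24:70 26:68 27:68 29:67 30:69 32:77 33:85 35:95 36:109 38:111 39:111 41:107 42:107 44:109 45:112 47:111 48:106 50:112 51:149 53:178 54:197 56:200 57:199 59:190 60:150
```

The dark arms lie about 5.5 mm toward -tool-y at all three sections, and the angle is right. I shift, descend and close lightly.

```bash
python3 -m jog '[[0,0,0,0,-0.0055,0,100],[0,0,0,0,0,0.05,100],[0,0,0,0,0,0.04,100],[0,0,0,0,0,0.02,100],[0,0,0,0,0,0.0,100]]' 40| egrep 'posi|wid|ft_f'
python3 -m jog '[[0,0,0,0,0,0,66],[0,0,0,0,0,0.0,66],[0,0,0,0,0,0.0,66],[0,0,0,0,0,0.0,66]]' 40| egrep 'time|posi|wid|ft_f|gripper'
```

```text
position: [0.4227, -0.1214, -0.0334]
ft_force: [0.8, -0.4, 1.5]
grip_width: 0.0852
time_s: 14.95
position: [0.4242, -0.1221, -0.0314]
ft_force: [-1.4, 1.1, 9.2]
grip_width: 0.0561
gripper_force: 11.4
```

```bash
python3 -m jog '[[0,0,0,0,0,-0.03,66],[0,0,0,0,0,-0.05,66],[0,0,0,0,0,-0.05,66],[0,0,0,-0.0095,0.044,0,66],[0,0,0,-0.0095,0.044,0,66],[0,0,-0.12,0,0,0,66],[0,0,-0.12,0,0,0,66],[0,0,-0.12,0,0,0,66],[0,0,-0.12,0,0,0,66],[0,0,-0.12,0,0,0,66]]' | egrep 'posi|wid|ft_f|gripper'
python3 -m jog '[[0,0,-0.12,0,0,0,66],[0,0,-0.12,0,0,0,66],[0,0,-0.12,0,0,0,66],[0,0,-0.12,0,0,0,66],[0,0,-0.12,0,0,0,66],[0,0,-0.055,0,0,0,66],[0,0,0,0,0,0,66]]' | egrep 'time|posi|wid|ft_f|gripper|rot'
```

```text
position: [0.5131, -0.1213, 0.0979]
ft_force: [-1.0, -0.7, -1.4]
grip_width: 0.0565
gripper_force: 8.5
time_s: 17.08
position: [0.5132, -0.1214, 0.0978]
tool_rot: [[-0.995, 0.102, 0.001], [0.102, 0.995, -0.001], [-0.001, -0.0, -1.0]]
ft_force: [0.4, 0.3, -2.0]
grip_width: 0.0565
gripper_force: 8.5
```

```bash
python3 -m jog '[[0,0,0,-0.0039,-0.038,0,66],[0,0,0,-0.0039,-0.038,0,66],[0,0,0,0,0,0,66]]' | egrep 'time|posi|wid'
python3 - <<'E'
from h import *
t=shot('top','t7.png');b=shot('scene','s7.png');w=shot('wrist','w7.png')
f=lambda im,x0,y0:cv2.resize(im[y0:y0+150,x0:x0+200],(400,300),interpolation=2)
im=np.vstack([np.hstack([f(t['pixels'],320,120),f(b['pixels'],240,110)]),np.hstack([cv2.resize(w['pixels'],(400,300),interpolation=3),np.zeros((300,400,3),np.uint8)])])
cv2.imwrite('pics/m7.png',im[:,:,::-1])
E
```

```text
time_s: 17.45
position: [0.5132, -0.1999, 0.0973]
grip_width: 0.0566
```

View pics/m7.png

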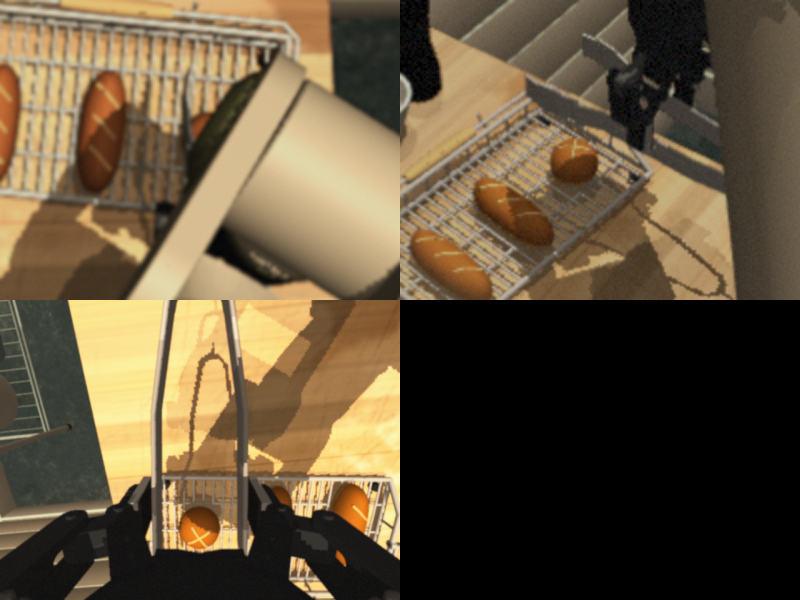

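The tongs are held level with the jaws forward: near jaw tip at about scene px (303,146–160), far tip at (332,127–140), and the roll lies ahead, roughly centred. I check the predicted jaw tips against these pixels.

```bash
python3 - <<'E'
from h import *
np.set_printoptions(precision=4,suppress=True)
b=load('s7');t=load('t7');s=observe();p=s['position'];R=np.array(s['tool_rot']);f=-R[:,0];l=R[:,1];zb=p[2]+.0314
for y in(.039,-.039):
    for z in(0,.03):
        P=p+f*.129+l*y;P=np.r_[P[:2],zb+z];print(y,z,P,proj(b,[P])[0],proj(t,[P])[0])
jaw=p+f*.1;print('jaws',jaw[:2],'roll delta in (f,l):',(np.array([.6135,-.2082])-jaw[:2])@f[:2],(np.array([.6135,-.2082])-jaw[:2])@l[:2], 'f angle',np.degrees(np.arctan2(f[1],f[0])))
# hold roll centre from wrist view against earlier value
w=load('w7');print(onz(w,[[200*1.6,228*1.6]],.03))
E
```

```text
0.039 0 [ 0.6454 -0.1714  0.1286] [301.783  158.4584] [411.112  156.5996]
0.039 0.03 [ 0.6454 -0.1714  0.1586] [301.384  146.1472] [414.2752 151.1089]
-0.039 0 [ 0.6375 -0.249   0.1286] [328.9574 138.3982] [463.1802 161.3632]
-0.039 0.03 [ 0.6375 -0.249   0.1586] [329.1925 126.1516] [468.2303 156.0588]
jaws [ 0.6126 -0.2073] roll delta in (f,l): 0.0009917590018175702 -0.0008222933058540563 f angle -5.852203961266002
[[ 0.6151 -0.2084  0.03  ]]
```

```bash
python3 -m jog '[[0,0,0,-0.001,-0.001,0.04,66],[0,0,0,0,0,0.04,66],[0,0,0,0,0,0.018,66],[0,0,0,0,0,0.01,66],[0,0,0,0,0,0,66]]' | egrep 'posi|wid|ft_f|gripper'
python3 -m jog '[[0,0,0,0,0,0,60],[0,0,0,0,0,0,54],[0,0,0,0,0,0,48],[0,0,0,0,0,0,40],[0,0,0,0,0,0,40],[0,0,0,0,0,0,40]]' 40 | egrep 'time|posi|wid|ft_f|gripper'
```

```text
position: [0.5142, -0.1983, -0.011]
ft_force: [0.7, 0.1, -1.8]
grip_width: 0.0563
gripper_force: 8.5
time_s: 18.98
position: [0.5142, -0.199, -0.011]
ft_force: [0.1, -0.8, -1.9]
grip_width: 0.0393
gripper_force: 42.8
```

Fingers stopped at 39.3 mm with 43 N, well above the spring's 13 N, so the roll is clamped. Lifting slowly.

```bash
python3 -m jog '[[0,0,0,0,0,-0.006,40],[0,0,0,0,0,-0.012,40],[0,0,0,0,0,-0.02,40],[0,0,0,0,0,-0.025,40],[0,0,0,0,0,-0.03,40],[0,0,0,0,0,-0.03,40],[0,0,0,0,0,-0.02,40],[0,0,0,0,0,0,40],[0,0,0,0,0,0,40]]' | egrep 'time|posi|wid|ft_f|gripper'
python3 - <<'E'
from h import *
np.set_printoptions(precision=4,suppress=True)
t=shot('top','t8.png');b=shot('scene','s8.png');w=shot('wrist','w8.png');s=observe();p=s['position'];R=np.array(s['tool_rot']);f=-R[:,0]
zb=p[2]+.0314;J=np.r_[(p+f*.1)[:2],zb+.015];print('jaw pt',J,'px',proj(b,[J])[0],proj(w,[J])[0])
for d,n in((b,'scene'),(w,'wrist'),(t,'top')):
    h=cv2.cvtColor(d['pixels'],cv2.COLOR_RGB2HSV);m=cv2.inRange(h,(3,120,50),(14,255,225))
    k,l,st,c=cv2.connectedComponentsWithStats(m)
    for i in range(1,k):
        if st[i,4]>150: print(n,st[i],c[i],onz(d,[c[i]],.03)[0],onz(d,[c[i]],J[2])[0])
E
```

```text
time_s: 20.1
position: [0.5137, -0.1986, 0.1313]
ft_force: [-0.9, -0.2, -1.7]
grip_width: 0.0394
gripper_force: 42.7
jaw pt [ 0.6133 -0.2088  0.1774] px [327.647  133.9736] [321.0698 507.1462]
scene [135   0  32  19 271] [150.1033   9.4059] [ 1.5475 -0.5563  0.03  ] [ 1.279  -0.3666  0.1774]
scene [105  22  31  44 570] [121.1509  46.8035] [ 1.437  -0.3487  0.03  ] [ 1.1906 -0.2004  0.1774]
scene [ 38  49  34  29 384] [54.8151 61.8958] [ 1.5492 -0.1899  0.03  ] [ 1.2804 -0.0733  0.1774]
scene [557 112  26  34 506] [570.4269 127.0158] [ 0.2631 -0.7343  0.03  ] [ 0.2507 -0.5091  0.1774]
scene [316 124  26  22 256] [330.8711 134.8945] [ 0.7082 -0.3608  0.03  ] [ 0.607  -0.2101  0.1774]
scene [277 199  40  35 636] [296.4261 216.6808] [ 0.621  -0.1175  0.03  ] [ 0.5373 -0.0153  0.1774]
scene [245 225  41  36 610] [265.1393 244.0066] [ 0.6272 -0.0292  0.03  ] [0.5422 0.0554 0.1774]
wrist [ 505    0  107   81 3852] [559.4528  38.2316] [ 0.4013 -0.0224  0.03  ] [ 0.4259 -0.1122  0.1774]
wrist [ 504  277   59   91 2152] [530.7035 313.2375] [ 0.6081 -0.0331  0.03  ] [ 0.5237 -0.1173  0.1774]
wr
[... 174 characters left out ...]
374 0.402  0.1774]
top [  0  46  77   9 352] [34.4489 49.7102] [0.8713 0.456  0.03  ] [0.7998 0.3765 0.1774]
top [455 109  31  36 670] [473.1642 124.5075] [ 0.7264 -0.2938  0.03  ] [ 0.6781 -0.2531  0.1774]
top [  0 146  70  49 816] [ 37.5441 171.3591] [0.6558 0.4385 0.03  ] [0.6188 0.3618 0.1774]
top [306 152  25  61 981] [317.6116 182.6463] [ 0.6294 -0.031   0.03  ] [ 0.5967 -0.0324  0.1774]
top [ 358  156   26   61 1133] [370.6937 185.5675] [ 0.6234 -0.1187  0.03  ] [ 0.5917 -0.1061  0.1774]
top [ 270  296   71   82 2705] [301.3335 336.6835] [ 0.3778 -0.002   0.03  ] [ 0.3855 -0.0081  0.1774]
top [518 467  72  13 823] [554.5772 473.3633] [ 0.1551 -0.4028  0.03  ] [ 0.1985 -0.3446  0.1774]
```

In the scene view the roll sits at (331,135), with the jaw point predicted at (328,134), so it is in the jaws at about 0.16 m. The long rolls' centroids are unchanged. One still check that it isn't slipping and that the handle is home, then hand in.

```bash
python3 -m jog '[[0,0,0,0,0,0,40],[0,0,0,0,0,0,40],[0,0,0,0,0,0,40],[0,0,0,0,0,0,40]]' | egrep 'time|wid|gripper'
python3 - <<'E'
from h import *
d=shot('scene','s9.png');h=cv2.cvtColor(d['pixels'],cv2.COLOR_RGB2HSV)
for lo,hi,(x0,y0,x1,y1) in(((15,110,110),(28,255,255),(230,160,290,210)),((3,120,50),(14,255,225),(310,115,350,155))):
    m=cv2.inRange(h,lo,hi)[y0:y1,x0:x1];ys,xs=np.where(m>0);print(len(xs),xs.mean()+x0,ys.mean()+y0)
ok=len(xs)>200 and abs(xs.mean()+310-330.9)<1.5 and abs(ys.mean()+115-134.9)<1.5
print(ok, job.close_job() if ok else None)
E
```

```text
time_s: 20.75
grip_width: 0.0397
gripper_force: 42.7
610 265.28032786885245 188.85901639344263
267 330.2958801498127 133.58426966292134
the job is handed in; nothing more can be done
True None
```

The job is handed in: the handle is folded back in its catch, and the tongs hold the round roll still with its underside about 16 cm up, the long rolls unmoved. The verdict was not reported.

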